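# Load the calibration gas cylinder into its retaining station

## Task

Put the small calibration gas cylinder away in its station on the desk: slide it in upright under the slotted plate, with its neck going in at the open mouth of the slot, along and then sideways to the closed end. Swing the latch fully shut behind its neck. Leave the cylinder standing on the desk, keep it upright all the while, and do not push or knock over the spray can, the syringe, the mouse, the mug or the spanner.

Things in the scene. Friction and masses are not known exactly. Their poses are not given: they have to be found in the camera images.
- cylinder: Gas cylinder 195 mm tall, about 0.25 kg, standing; origin: centre of underside, z along its axis. Bare aluminium body 56 mm across to 108 mm height, rounded shoulder to 130 mm, brass neck 20 mm across from 130 to 163 mm, round black hand wheel 30 mm across from 163 to 195 mm (grip here from above; it does not turn). The only thing here with neck and wheel.
- rack: The station: grey sheet-steel bridge fixed to the desk, 140 mm (x) by 160 mm (y); origin: centre of its underside; -x is its front, roughly towards the robot. Top plate 142 to 147 mm above the desk, on two side walls with inner faces at y = +-76 mm; front and back open, no floor: the cylinder moves below the plate, its neck in the plate's L-shaped slot, 30 mm wide.
- mouth (a point): Desk-level point below the middle of the slot's open mouth in the plate's front edge (rack frame x = -70, y = +40 mm). The slot runs from here along the rack's +x to the corner. Standing on the desk the cylinder's shoulder has 12 mm of free height below the plate, so it can be held a few mm off the desk on the way; dragged, it leans.
- corner (a point): Desk-level point below the slot's corner, where its two centrelines meet (rack frame x = +20, y = +40 mm). From here the slot runs along the rack's -y to its closed end, whose edge is at y = -52 mm.
- home (a point): Desk-level point below the closed end of the slot, where the cylinder's axis belongs (rack frame x = +20, y = -38 mm; the neck touches the slot's end 4 mm further on)
- latch (a joint): Latch angle, rad: 0 shut at its stop (bar along rack -x, across the slot just behind the cylinder's neck); grows as it swings open clockwise from above, through rack +y (1.57) to at most 2.4. Stays where left; about 1 N at the knob moves it. Steel bar 10 mm wide, 149 to 157 mm above the desk, on an upright pivot on the plate at rack frame x = +52, y = -15 mm.
- latch_knob (a point): Middle of the latch's round black knob, 18 mm across, which spins freely on its pin, standing from 157 to 191 mm above the desk (this point at 174 mm) at the end of the bar, 80 mm from the pivot axis
- spray_can: Bystander: short plain can with no neck or wheel, 62 mm across, 115 mm tall, standing on the desk near the cylinder; origin at the centre of its underside
- syringe: Bystander: big clear syringe lying on the desk, about 190 mm long, 34 mm high; origin under its barrel
- mouse: Bystander: black computer mouse, 110 x 62 x 33 mm; origin under its centre
- mug: Bystander: white mug, 80 mm across, 95 mm tall; origin under its centre
- spanner: Bystander: steel spanner lying on the desk, 160 mm long; origin under its middle
Not all that is in view belongs to the job. What is shaped like the cylinder but red is not meant. Of the things shaped like the rack, the grey one is meant.

How it is judged:
By the outcome, as a careful person would: the job done as asked, in the order asked, and still so for the second after the job is handed in, with the robot touching nothing.
It also fails if it takes over 64 s, if anything falls off the work surface, if the arm or the gripper's body presses on something with over 40 N, if the wrist force passes 120 N, or if a joint passes its speed limit or range.

## Robot

A 6-joint arm with a two-finger parallel gripper is mounted at the origin on the work surface. World frame = base frame: x ahead of the robot, y to its left, z up, the work surface at z = 0. Lengths are in mm, angles in degrees, forces in N, time in s.
With the tool pointing down it reaches from about 350 to 850 mm from the base axis. Payload 8.1 kg.
Tool frame: the origin (TCP) lies midway between the tips of the shut fingers; the grasp point (between the pads) lies 19 mm behind it (r.pinch_z is the distance from the TCP to the grasp point, in mm); z points along the fingers, y is the line along which they close (so a half turn about z gives the same grasp; the last joint's range is limited). The gripper opens to 85 mm and grips with 20 to 120 N. Pads are 22 mm wide; open, the fingers measure 114 mm over their backs; the gripper's body (76 mm by 85 mm) begins 54 mm behind the grasp point. The pads swing forward as they close: fully open they stand 13 mm farther back than shut.
Start: joints at [-78.461, 7.471, 85.268, -0, 87.261, -4.893], TCP at [169.751, -575.491, 231.292] pointing down, gripper open.
Joint ranges: [-169.43, 169.43], [-51.17, 129.36], [1.28, 143.12], [-76.62, 256.62], [0, 156.53], [-152.29, 152.29]. Speed limits (degrees/s): [136.94, 136.94, 159.86, 180, 180, 180].

## Interface

Orientations are given as [roll, pitch, yaw] about the fixed x, y, z axes, in that order (R = Rz(yaw) Ry(pitch) Rx(roll)).
In Python, from bench import r gives the robot as it stands.
- The arm moves only by the shell command python3 -m jog 'ROWS' [OPENING] [FORCE]. ROWS is JSON, one flat list of numbers, 6 for each row, row after row: the shift along the tool's x, y, z in m, then the turn, a rotation vector about the tool's x, y, z in rad. A call has 1 to 8 rows; each row is the pose to reach, as a shift and turn from the pose commanded when the call began, along the tool's axes at that moment; what a row does not reach only later rows make up. A row lasts 1/8 s, in which the tool goes at most 62.5 mm and 10.7 degrees, less where a joint would pass 70% of its speed; a pose out of reach is approached as far as the arm can. A call with a gripper value outside its range is refused whole. OPENING is the opening, from -1 (shut) to 1 (fully open), set as the call begins (- or left out, the last holds). The fingers move at their own pace and stop on an object; FORCE is the grip in N (left out, the last holds). Time passes only in rows, so rows that repeat a pose let the fingers close. It gives the time, the measured TCP pose, the force, the opening and the grip force at its end, in the units of the state.
- r.sense(): the state, without advancing time (a new reading comes with each control period).
- r.snapshot(name): name is "scene" or "top"; returns a dict with "pixels" (480x640x3 uint8, red, green, blue), "range_z" (480x640 float32, mm along the optical axis (not along the pixel's ray), 0 where there is no reading), "K" (3x3 intrinsics, pixels), "k1" (the pictures are not rectified: a ray, as slopes to the right and down, at radius r is drawn at 1 + k1 r^2 times it, then the intrinsics apply), "rvec" (rotation vector, rad) and "tvec" (3), from world to camera coordinates, as OpenCV has them. Camera axes: x right, y down, z forward; pixel columns grow to the right and rows downward; lengths in mm; the calibration is good to about 2 mm. A picture is of the moment at which its call begins.
- r.hand_in(): hands the job in; it is judged then, once.
Trained networks look in a picture, given as the dict that the camera call returned (one of the last four; its "shot" number tells which), for a name from the list of things; names that differ only in an ending like _2 or _b are one class to them, and where a whole thing is asked for, a point or a joint stands for the part that bears it (a point fixed in the world has none). Each returns a list of dicts, best first, with "score" (0 to 1); they miss things now and then, are a little off and sometimes report something else, mostly with a low value. They report only what shows in the picture. A call takes as long as a camera call. They do not tell look-alikes from the thing itself.
- r.look_for(picture, target): "bbox" ([left, top, right, bottom] in pixels, round what is visible of it).
- r.outline_of(picture, target): "region" (480x640 bool, what is visible of it) and "bbox" ([left, top, right, bottom] in pixels, round what is visible of it).
The state is a dict: "time": time; "joint_pos": joint angles; "qd": joint speeds; "joint_efforts": joint torques, N m; "tool_pos": TCP position; "tcp_rot": TCP orientation; "ft_force": force on the tool from outside, world axes, zero at the start; "wrist_torque": the same for the moment, N m; "finger_gap": finger opening in mm; "grip_force": force on a finger pad.
Only numpy, scipy, OpenCV 4.12 (cv2) and the standard library are available. Lean on these libraries where they do the work, as an engineer would, in place of code of your own. Each camera call takes 0.05 s, during which the arm holds its last target. There are 200 camera calls.

## Working session

There is one attempt and no reset: what is moved stays moved. The work goes in short steps, Python scripts to look and compute and a shell command to move; the robot and the scene stay as the last step left them, time stands still between calls to the robot, and variables do not carry over. Pictures are saved under pics/ and viewed, at most 10 in all, crops included, and the job is handed in when it is done.

```bash
ls; mkdir -p pics
python3 - <<'E'
from bench import r
import cv2,numpy as np
s=r.sense();print(s)
for n in("scene","top"):
    p=r.snapshot(n);np.savez("/tmp/"+n,**{k:v for k,v in p.items()})
    cv2.imwrite(f"pics/{n}0.png",p["pixels"][:,:,::-1])
    print(n,p["K"],p["k1"],p["rvec"],p["tvec"])
    for t in("cylinder","rack","latch","latch_knob","spray_can","syringe","mouse","mug","spanner"):
        print(t,[(round(d["score"],2),[int(v) for v in d["bbox"]]) for d in r.look_for(p,t)][:4])
E
```

```text
pics
{'time': 0.0, 'joint_pos': array([-7.84642626e+01,  7.51439445e+00,  8.53307775e+01,  1.72124970e-03,
        8.72613133e+01, -4.89577617e+00]), 'qd': array([ 0.06949971, -0.0218078 ,  0.08911101,  0.00069705, -0.03938026,
        0.05408312]), 'joint_efforts': array([ 4.78547823e-03, -5.69397533e+01, -5.00542295e+01,  8.47995739e-05,
        1.50554627e-02, -2.27523003e-05]), 'tool_pos': array([ 169.6142853 , -574.94584371,  230.23751339]), 'tcp_rot': array([-1.79894050e+02, -1.08006723e-02,  1.64314197e+01]), 'ft_force': array([1.34240978, 0.84256464, 0.84110922]), 'wrist_torque': array([ 0.00857699, -0.01817258, -0.06569901]), 'grip_force': 0.0, 'finger_gap': 85.2662424556436}
scene [[593.34247531   0.         308.53438206]
 [  0.         593.34247531 242.69671332]
 [  0.           0.           1.        ]] 0.018716112378312295 [ 1.81749706  1.59785722 -0.69032128] [ -81.0651741  -235.55334423 2089.94097343]
cylinder [(0.9, [366, 243, 393, 305]), (0.7, [402, 237, 430, 299])]
rack [(0.84, [228, 238, 302, 321]), (0.69, [180, 169, 253, 243])]
latch [(0.74, [248, 272, 292, 285]),
[... 564 characters left out ...]
      ]] 0.031358701130061076 [ 2.18114071 -2.1957972   0.06018395] [3.15060248e-01 5.03732433e+02 1.26092282e+03]
cylinder [(0.89, [230, 185, 260, 214]), (0.81, [184, 189, 216, 218]), (0.66, [404, 117, 449, 158])]
rack [(0.75, [333, 163, 409, 244]), (0.59, [375, 312, 471, 395])]
latch [(0.77, [431, 328, 446, 375]), (0.65, [214, 247, 250, 271]), (0.58, [344, 166, 388, 190])]
latch_knob [(0.83, [430, 330, 449, 373]), (0.79, [348, 166, 385, 187]), (0.74, [455, 237, 501, 278])]
spray_can [(0.82, [216, 246, 249, 274])]
syringe [(0.62, [109, 217, 170, 273])]
mouse [(0.85, [458, 237, 500, 278]), (0.71, [405, 117, 451, 157])]
mug [(0.79, [403, 117, 450, 158])]
spanner [(0.93, [277, 129, 299, 184])]
```

View pics/scene0.png

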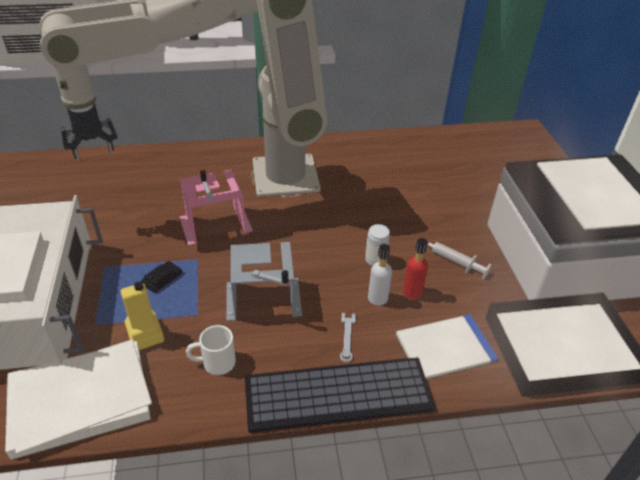

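View pics/top0.png

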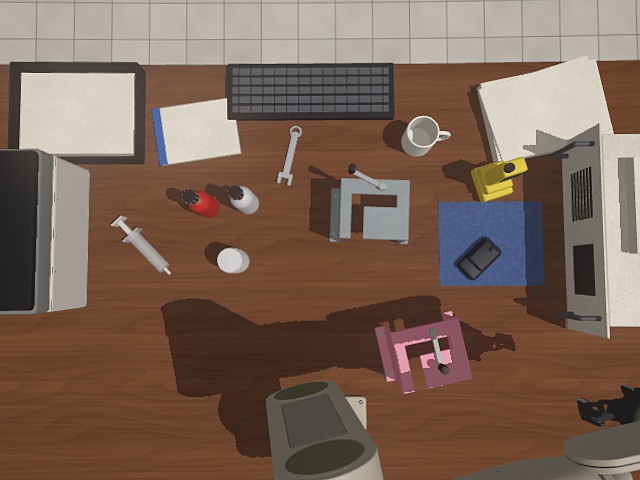

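The scene view shows the grey rack at (265,280) with its knob at (285,277), the silver cylinder at (380,280), red decoy at (416,275) and the can at (377,245). In the top view the silver cylinder's wheel is at (237,190), the red one's at (190,197), and the grey rack spans (333-410,180-244). Its latch is open, knob at (352,168), and the slot mouth is at about (355,240).

```bash
cat > h.py <<'E'
import numpy as np,cv2
def cloud(p):
    "world xyz (480x640x3) of a picture; nan where no reading"
    K,k1=p["K"],float(p["k1"]); R=cv2.Rodrigues(np.asarray(p["rvec"],float))[0]; t=np.asarray(p["tvec"],float).ravel()
    v,u=np.mgrid[:480,:640]; uv=np.stack([u,v],-1).reshape(-1,1,2).astype(float)
    n=cv2.undistortPoints(uv,K,np.array([k1,0,0,0.])).reshape(480,640,2)
    z=np.where(p["range_z"]>0,p["range_z"],np.nan).astype(float)
    c=np.dstack([n[...,0]*z,n[...,1]*z,z]); return (c-t)@R
def at(W,zlo,zhi,box):
    x0,x1,y0,y1=box
    return (W[...,2]>zlo)&(W[...,2]<zhi)&(W[...,0]>x0)&(W[...,0]<x1)&(W[...,1]>y0)&(W[...,1]<y1)
E
cat > m.py <<'E'
import numpy as np,cv2
from h import *
for n in("top","scene"):
    p=dict(np.load(f"/tmp/{n}.npz",allow_pickle=True)); W=cloud(p)
    d=W[...,2]; print(n,"desk z med",np.nanmedian(d[(np.abs(d)<15)]))
    m=at(W,60,215,(150,900,-350,450)).astype(np.uint8)
    k,l,st,c=cv2.connectedComponentsWithStats(m)
    for i in range(1,k):
        if st[i,4]<25: continue
        P=W[l==i]; print(i,st[i].tolist(),"med",np.median(P,0).round(),"min",P.min(0).round(),"max",P.max(0).round())
E
python3 m.py
```

```text
top desk z med -0.15003548170466857
1 [405, 116, 46, 35, 470] med [ 771. -256.   84.] min [ 730. -324.   60.] max [ 810. -210.  100.]
2 [338, 163, 72, 79, 3337] med [ 572. -127.  147.] min [ 501. -205.   60.] max [672. -38. 195.]
3 [227, 185, 28, 26, 530] med [602. 189. 124.] min [581. 170.  61.] max [635. 223. 200.]
4 [182, 189, 33, 26, 595] med [594. 290. 124.] min [572. 271.  61.] max [626. 323. 201.]
5 [217, 247, 29, 26, 586] med [456. 219. 114.] min [427. 193.  60.] max [488. 253. 122.]
6 [386, 315, 87, 79, 3593] med [ 232. -255.  146.] min [ 150. -340.   60.] max [ 319. -155.  194.]
scene desk z med 1.7338049590002158
1 [180, 170, 65, 59, 1537] med [ 245. -262.  148.] min [ 151. -342.   60.] max [ 325. -157.  198.]
2 [367, 225, 25, 67, 1169] med [610. 198. 114.] min [427. 166.  60.] max [642. 251. 203.]
3 [405, 238, 23, 48, 718] med [611. 292. 121.] min [581. 267.  60.] max [629. 324. 202.]
4 [231, 242, 63, 65, 2009] med [ 581. -132.  149.] min [ 496. -206.   60.] max [674. -42. 197.]
5 [186, 325, 48, 37, 764] med [ 774. -253.   81.] min [ 729. -325.   60.] max [ 812. -210.  101.]
```

```bash
cat > m2.py <<'E'
import sys
from h import *
B=(470,720,-230,-20)
def fitcirc(P,r):
    from scipy.optimize import least_squares
    return least_squares(lambda c:np.hypot(*(P-c).T)-r,P.mean(0),loss="soft_l1").x
def run(tag=""):
  for n in("top","scene"):
    p=dict(np.load(f"/tmp/{n}{tag}.npz",allow_pickle=True)); W=cloud(p)
    w=W[at(W,192,215,(540,680,140,245))]; b=W[at(W,30,105,(540,680,140,245))]
    print(n,"wheel top",len(w),((w.max(0)+w.min(0))/2).round(1),np.ptp(w,axis=0).round(1),"body circ",len(b),fitcirc(b[:,:2],28).round(1),"z max",w[:,2].max().round())
    P=W[at(W,138,149.5 if n=="top" else 151,B)]
    print(" plate z",np.median(P[:,2]).round(1),cv2.minAreaRect(P[:,:2].astype(np.float32)))
    k=W[at(W,184,215,B)]; print(" knob",len(k),((k.max(0)+k.min(0))/2).round(1),np.ptp(k,axis=0).round(1), np.median(k,0).round(1))
if __name__=="__main__":
    run()
    # ortho image of the plate from top
    p=dict(np.load("/tmp/top.npz",allow_pickle=True)); W=cloud(p)
    R=cv2.Rodrigues(p["rvec"])[0]
    s=.4; xs=np.arange(690,480,-s); ys=np.arange(-20,-230,-s)
    X,Y=np.meshgrid(xs,ys,indexing="ij"); O=np.stack([X,Y,np.full_like(X,147)],-1).reshape(-1,1,3)
    uv=cv2.projectPoints(O,p["rvec"],p["tvec"],p["K"],np.array([float(p["k1"]),0,0,0]))[0].reshape(*X.shape,2).astype(np.float32)
    im=cv2.remap(p["pixels"],uv[...,0],uv[...,1],cv2.INTER_CUBIC); np.save("/tmp/ortho.npy",im)
    for i in range(0,210,10):
        j=int(i/s); cv2.line(im,(j,0),(j,4),(255,255,0),1); cv2.line(im,(0,j),(4,j),(255,255,0),1)
    cv2.imwrite("pics/ortho.png",im[:,:,::-1])
E
python3 m2.py
```

```text
top wheel top 122 [608.  196.5 196. ] [29.5 29.3  7.9] body circ 125 [609.6 197.9] z max 200.0
 plate z 146.2 ((577.1007690429688, -122.19014739990234), (162.3314208984375, 146.640869140625), 87.57595825195312)
 knob 52 [663.2 -67.4 189.7] [17.8 16.  10.2] [662.5 -68.4 190.2]
scene wheel top 86 [608.5 194.6 197.5] [34.4 29.2 10.9] body circ 394 [605.8 195.3] z max 203.0
 plate z 148.0 ((578.557373046875, -122.9415512084961), (158.67755126953125, 165.96142578125), 87.55110931396484)
 knob 46 [664.3 -69.9 190.3] [20.2 17.8 12.6] [664.8 -70.3 190.5]
```

View pics/ortho.png

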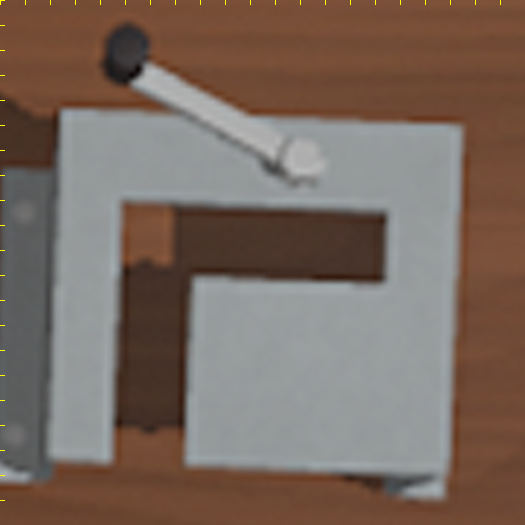

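Measurements agree across both views: cylinder at about (608,196) with its wheel top near 196 mm, plate top 146–148 mm, and rack centre at about (573,-122) with yaw -2.3°. The pivot to knob distance comes out at 81 mm against the 80 mm given. The top-view ortho shows the slot mouth near (505,-80), the corner near (594,-82) and home near (591,-160).

```bash
cat > go.py <<'E'
"python3 go.py x y z [yaw]: print row to reach the tool-down world pose from the present measured pose"
import sys
from bench import r
import numpy as np
from scipy.spatial.transform import Rotation as Ro
def row(x,y,z,yaw=-2.3):
    s=r.sense(); A=Ro.from_euler("xyz",s["tcp_rot"],degrees=True)
    d=A.inv().apply(np.array([x,y,z])-s["tool_pos"])/1000
    return np.r_[d,(A.inv()*Ro.from_euler("xyz",[180,0,yaw],degrees=True)).as_rotvec()].round(4).tolist()
def rack(x,y): # rack frame -> world
    return np.array([572.9,-121.9])+Ro.from_euler("z",-2.3,degrees=True).as_matrix()[:2,:2]@[x,y]
if __name__=="__main__":
    print(row(*map(float,sys.argv[1:])))
E
python3 go.py 608 196 265; python3 -c "
from go import rack
for p in((-150,40),(-70,40),(20,40),(20,-38),(52,-15)):print(p,rack(*p).round(1))"
python3 -m jog '[0.319,-0.308,-0.017,0,0,0.16, 0.319,-0.308,-0.017,0,0,0.16, 0.319,-0.308,-0.017,0,0,0.16, 0.319,-0.308,-0.017,0,0,0.16, 0.319,-0.308,-0.017,0,0,0.16, 0.319,-0.308,-0.017,0,0,0.16, 0.319,-0.308,-0.017,0,0,0.16, 0.319,-0.308,-0.017,0,0,0.16]' 1 40
python3 go.py 608 196 265
```

```text
[0.6386, -0.616, -0.0337, 0.0, -0.0, 0.3269]
(-150, 40) [424.6 -75.9]
(-70, 40) [504.6 -79.1]
(20, 40) [594.5 -82.7]
(20, -38) [ 591.4 -160.7]
(52, -15) [ 624.3 -139. ]
time: 2.0
tool_pos: [390.2, -186.6, 248.8]
tcp_rot: [-180.0, -0.1, 7.6]
ft_force: [-0.5, -0.1, 0.4]
finger_gap: 85.1
grip_force: 0.0
[0.2665, -0.3504, -0.0158, -0.0001, -0.0014, 0.1729]
```

```bash
python3 -m jog '[0.266,-0.35,-0.016,0,0,0.172, 0.266,-0.35,-0.016,0,0,0.172, 0.266,-0.35,-0.016,0,0,0.172, 0.266,-0.35,-0.016,0,0,0.172, 0.266,-0.35,-0.016,0,0,0.172, 0.266,-0.35,-0.016,0,0,0.172, 0.266,-0.35,-0.016,0,0,0.172, 0.266,-0.35,-0.016,0,0,0.172]'
python3 go.py 608 196 159
```

```text
time: 3.0
tool_pos: [609.2, 193.0, 262.6]
tcp_rot: [180.0, 0.1, -2.4]
ft_force: [-0.7, -0.7, -0.1]
finger_gap: 85.6
grip_force: 0.0
[-0.0011, -0.0029, 0.1036, 0.0002, 0.0018, -0.0026]
```

```bash
python3 -m jog '[0,0,0,0,0,0, 0,0,0.02,0,0,0, 0,0,0.04,0,0,0, 0,0,0.045,0,0,0, 0,0,0.045,0,0,0]'
python3 go.py 608 196 159
```

```text
time: 3.62
tool_pos: [607.6, 190.4, 218.4]
tcp_rot: [180.0, 0.1, -2.6]
ft_force: [-0.4, -0.6, 0.4]
finger_gap: 85.8
grip_force: 0.0
[0.0002, -0.0056, 0.0594, 0.0004, 0.0015, -0.0056]
```

```bash
python3 -m jog '[0,-0.0055,0,0,0,0, 0,-0.0055,0.02,0,0,0, 0,-0.0055,0.04,0,0,0, 0,-0.0055,0.055,0,0,0, 0,-0.0055,0.0595,0,0,0, 0,-0.0055,0.0595,0,0,0]'
python3 go.py 608 196 159
```

```text
time: 4.38
tool_pos: [608.2, 196.4, 159.3]
tcp_rot: [180.0, 0.0, -2.6]
ft_force: [-0.4, -0.9, 0.6]
finger_gap: 85.8
grip_force: 0.0
[-0.0002, 0.0004, 0.0003, 0.0002, 0.0008, -0.0051]
```

```bash
python3 -m jog '[0,0,0,0,0,0, 0,0,0,0,0,0, 0,0,0,0,0,0, 0,0,0,0,0,0, 0,0,0,0,0,0, 0,0,0,0,0,0]' -1 50
python3 - <<'E'
from bench import r
from m2 import *
for n in("top","scene"):
    p=r.snapshot(n);np.savez(f"/tmp/{n}1",**p)
    W=cloud(p);b=W[at(W,30,105,(540,680,140,245))]
    print(n,len(b),fitcirc(b[:,:2],28).round(1))
im=np.hstack([p["pixels"][200:320,330:450],np.load("/tmp/top1.npz")["pixels"][140:260,180:300]]);cv2.imwrite("pics/g1.png",cv2.resize(im,None,fx=3,fy=3,interpolation=2)[:,:,::-1])
E
```

```text
time: 5.12
tool_pos: [608.8, 196.5, 160.5]
tcp_rot: [-180.0, -0.1, -2.6]
ft_force: [-0.7, -1.4, 5.7]
finger_gap: 28.7
grip_force: 49.9
top 64 [593.4 147.1]
scene 392 [606.  195.6]
```

View pics/g1.png

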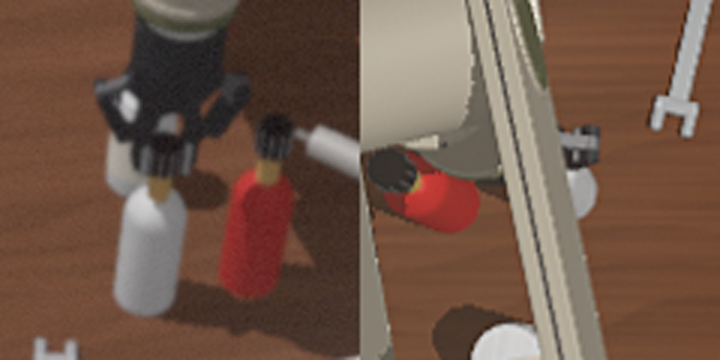

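Both crops show the fingers closed on the silver cylinder's wheel at crop (165,155); it stands upright, and the red one and the can are untouched. Next I lift and carry it to the front of the rack.

```bash
python3 -m jog '[0,0,-0.015,0,0,0, 0,0,-0.03,0,0,0, -0.02,0.016,-0.03,0,0,0, -0.055,0.045,-0.03,0,0,0, -0.095,0.078,-0.03,0,0,0, -0.135,0.11,-0.03,0,0,0, -0.165,0.135,-0.03,0,0,0, -0.177,0.144,-0.03,0,0,0]'
python3 go.py 420 -75.7 190 -2.3
```

```text
time: 6.22
tool_pos: [423.8, 59.7, 190.6]
tcp_rot: [180.0, -0.0, -2.6]
ft_force: [-0.0, 0.6, -3.0]
finger_gap: 29.0
grip_force: 50.1
[0.0024, 0.1354, 0.0006, 0.0001, -0.0008, -0.006]
```

```bash
python3 -m jog '[0,0.015,0,0,0,-0.005, 0.001,0.045,0,0,0,-0.005, 0.002,0.08,0,0,0,-0.005, 0.002,0.112,0.01,0,0,-0.005, 0.002,0.13,0.018,0,0,-0.005, 0.002,0.1355,0.023,0,0,-0.005, 0.002,0.1355,0.025,0,0,-0.005]'
python3 - <<'E'
from bench import r
from m2 import *
from go import row,rack
for n in("top","scene"):
    p=r.snapshot(n);np.savez(f"/tmp/{n}2",**p)
    W=cloud(p);b=W[at(W,20,108,(350,480,-130,-20))]
    print(n,len(b),len(b)>50 and fitcirc(b[:,:2],28).round(1), len(b) and b[:,2].min())
    b=W[at(W,1.5,40,(350,480,-130,-20))]; print(np.percentile(b,[1,5,50],axis=0).round(1) if len(b) else 0)
    if n=="scene":
        for lo in(20,60,90):
            b=W[at(W,lo,lo+30,(350,480,-130,-20))];print(lo,len(b),fitcirc(b[:,:2],28).round(1) if len(b)>20 else "")
s=r.sense();print(s["tool_pos"],s["tcp_rot"],rack(-150,40))
im=np.hstack([p["pixels"][120:360,150:390],np.load("/tmp/top2.npz")["pixels"][150:390,220:460]]);cv2.imwrite("pics/g2.png",cv2.resize(im,None,fx=1.6,fy=1.6,interpolation=2)[:,:,::-1])
E
```

```text
time: 7.1
tool_pos: [421.0, -74.6, 165.0]
tcp_rot: [-180.0, -0.0, -2.3]
ft_force: [0.1, 0.1, -4.0]
finger_gap: 29.0
grip_force: 50.3
top 0 False 0
[[350.  -51.3   1.6]
 [350.  -50.    1.8]
 [354.  -30.9   3.2]]
scene 298 [418.2 -75. ] 20.652675190373863
[[ 358.1 -128.     1.7]
 [ 405.8 -120.2    1.9]
 [ 445.3  -74.8    6.4]]
20 84 [418.4 -76.3]
60 100 [418.2 -74.9]
90 156 [417.7 -74.7]
[421.05000979 -74.10548276 164.91723926] [-1.79975748e+02 -8.92787720e-04 -2.26980028e+00] [424.62611243 -75.91245532]
```

View pics/g2.png

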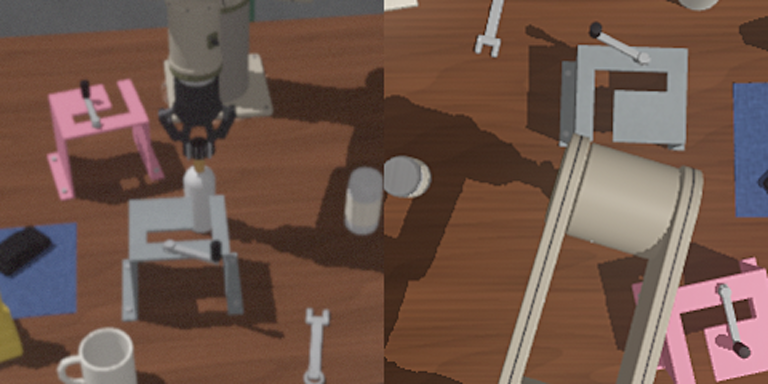

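The cylinder hangs upright in front of the rack, at scene crop (200,195), lined up with the slot mouth and 4.5 mm off the desk. The fit shows no slip in the grip.

```bash
python3 go.py 504.6 -79.1 165;python3 go.py 594.5 -82.7 165
python3 -m jog '[0.01,0.0015,0,0,0,0, 0.03,0.0015,0,0,0,0, 0.05,0.0015,0,0,0,0, 0.065,0.0015,0,0,0,0, 0.075,0.0015,0,0,0,0, 0.085,0.0015,0,0,0,0, 0.095,0.0015,0,0,0,0, 0.105,0.0015,0,0,0,0]'
python3 go.py 594.5 -82.7 165
```

```text
[0.0837, 0.0017, -0.0001, -0.0004, -0.0, 0.0005]
[0.1737, 0.0017, -0.0001, -0.0004, -0.0, 0.0005]
time: 8.2
tool_pos: [526.4, -80.5, 164.8]
tcp_rot: [180.0, -0.0, -2.3]
ft_force: [0.2, -0.1, -3.7]
finger_gap: 28.6
grip_force: 50.3
[0.0681, -0.0006, -0.0002, 0.0, -0.0001, -0.0001]
```

```bash
python3 -m jog '[0.01,0,0,0,0,0, 0.025,-0.0005,0,0,0,0, 0.04,-0.0005,0,0,0,0, 0.053,-0.0005,0,0,0,0, 0.063,-0.0005,0,0,0,0, 0.068,-0.0005,0,0,0,0, 0.068,-0.0005,0,0,0,0]'
python3 go.py 591.4 -160.7 165
```

```text
time: 9.07
tool_pos: [593.9, -82.8, 164.7]
tcp_rot: [-180.0, 0.0, -2.3]
ft_force: [-0.5, 0.2, -3.0]
finger_gap: 28.7
grip_force: 50.3
[0.0006, 0.078, -0.0003, -0.0001, 0.0003, -0.0]
```

Run:
```python
from bench import r
from m2 import *
s=r.sense();print(s["tool_pos"])
p=r.snapshot("scene");t=r.snapshot("top");W=cloud(t)
im=np.hstack([p["pixels"][200:350,200:350],t["pixels"][140:290,300:450]]);cv2.imwrite("pics/g3.png",cv2.resize(im,None,fx=2.6,fy=2.6,interpolation=2)[:,:,::-1])
```

```text
[593.91200873 -82.75313955 164.68075123]
```

View pics/g3.png

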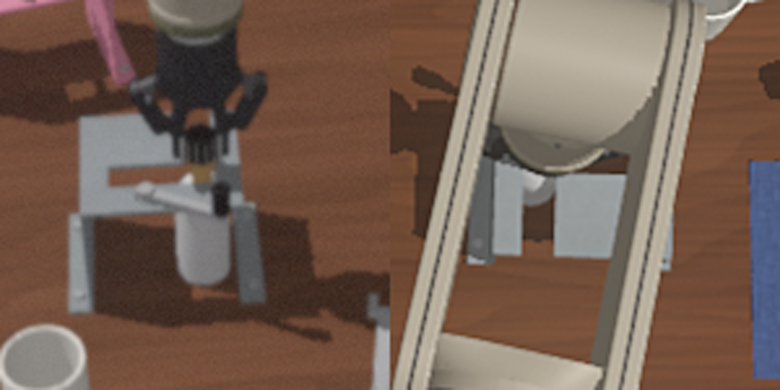

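The cylinder is upright below the plate at the slot's corner, scene crop (203,225), its neck in the slot and the latch still open beyond it. Next it goes sideways to home.

```bash
python3 -m jog '[0.0005,0.008,0,0,0,0, 0.0005,0.022,0,0,0,0, 0.0005,0.037,0,0,0,0, 0.0005,0.052,0,0,0,0, 0.0005,0.065,0,0,0,0, 0.0005,0.074,0,0,0,0, 0.0005,0.079,0,0,0,0, 0.0005,0.079,0,0,0,0]'
python3 go.py 591.4 -160.7 160.5
```

```text
time: 10.18
tool_pos: [591.1, -161.9, 164.8]
tcp_rot: [-180.0, 0.0, -2.3]
ft_force: [0.2, -0.6, -3.8]
finger_gap: 28.3
grip_force: 50.3
[0.0002, -0.0012, 0.0043, -0.0001, 0.0, -0.0003]
```

```bash
python3 -m jog '[0,0,0.002,0,0,0, 0,0,0.004,0,0,0, 0,0,0.0045,0,0,0, 0,0,0.0045,0,0,0]'
python3 -m jog '[0,0,0,0,0,0, 0,0,0,0,0,0, 0,0,0,0,0,0, 0,0,0,0,0,0, 0,0,-0.02,0,0,0, 0,0,-0.06,0,0,0, 0,0,-0.09,0,0,0, 0,0,-0.09,0,0,0]' 0.6
```

```text
time: 10.68
tool_pos: [591.3, -161.5, 160.5]
tcp_rot: [-180.0, -0.0, -2.3]
ft_force: [0.1, -0.0, -0.7]
finger_gap: 29.0
grip_force: 50.5
time: 11.68
tool_pos: [593.2, -162.4, 255.9]
tcp_rot: [179.9, -0.4, -2.3]
ft_force: [-0.2, -0.1, -0.2]
finger_gap: 68.1
grip_force: 0.0
```

Run:
```python
from bench import r
from go import *
from m2 import *
print(row(663.3,-68.8,230),r.sense()["tool_pos"])
p=r.snapshot("scene");t=r.snapshot("top")
for n,q in(("scene",p),("top",t)):
    W=cloud(q);k=W[at(W,184,215,(630,700,-100,-40))];print(n,"knob",len(k),len(k) and ((k.max(0)+k.min(0))/2).round(1))
    b=W[at(W,20,100,(540,640,-195,-130))];print("body",len(b),len(b)>20 and fitcirc(b[:,:2],28).round(1))
im=np.hstack([p["pixels"][200:350,200:350],t["pixels"][140:290,300:450]]);cv2.imwrite("pics/g4.png",cv2.resize(im,None,fx=2.6,fy=2.6,interpolation=2)[:,:,::-1])
a0=np.arctan2(-68.8+139,663.3-624.3)
A=Ro.from_euler("z",2.3,degrees=True).as_matrix()[:2,:2]
for d in range(0,118,9):
    a=np.radians(60.9+d); q=A@(80*np.array([np.cos(a)-np.cos(a0),np.sin(a)-np.sin(a0)])); print(d,(q*[1,-1]/1000).round(4))
```

```text
[0.0661, -0.0965, 0.0261, 0.0024, -0.0076, -0.0] [ 593.17722617 -162.44630319  255.85179779]
scene knob 44 [662.3 -70.1 190.3]
body 416 [ 588.9 -162.4]
top knob 51 [663.  -67.5 189.8]
body 0 False
0 [0.0001 0.    ]
9 [-0.0116 -0.0047]
18 [-0.0238 -0.0076]
27 [-0.0363 -0.0086]
36 [-0.0488 -0.0075]
45 [-0.061  -0.0046]
54 [-0.0726  0.0003]
63 [-0.0833  0.0069]
72 [-0.0928  0.0151]
81 [-0.1009  0.0246]
90 [-0.1074  0.0354]
99 [-0.1122  0.047 ]
108 [-0.1151  0.0592]
117 [-0.116   0.0717]
```

View pics/g4.png

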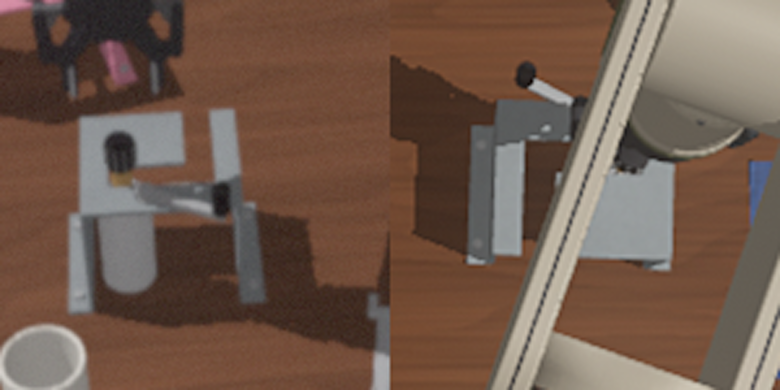

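The cylinder stands upright at the closed end with its wheel at scene crop (120,150), and the latch is still open with its knob at scene crop (220,198).

```bash
python3 -m jog '[0.015,-0.02,0,0,0,0, 0.035,-0.05,0.005,0,0,0, 0.055,-0.08,0.015,0,0,0, 0.066,-0.096,0.025,0,0,0, 0.066,-0.096,0.026,0,0,0, 0.066,-0.096,0.026,0,0,0]'
python3 go.py 663.3 -68.8 163
```

```text
time: 12.52
tool_pos: [660.4, -69.3, 223.9]
tcp_rot: [180.0, 0.1, -2.3]
ft_force: [-0.4, -0.3, -0.7]
finger_gap: 68.3
grip_force: 0.0
[0.003, -0.0007, 0.0609, 0.0004, 0.0011, -0.0005]
```

```bash
python3 -m jog '[0.003,-0.0005,0.01,0,0,0, 0.003,-0.0005,0.03,0,0,0, 0.003,-0.0005,0.05,0,0,0, 0.003,-0.0005,0.06,0,0,0, 0.003,-0.0005,0.061,0,0,0, 0.003,-0.0005,0.061,0,0,0]'
python3 -m jog '[0,0,0,0,0,0, 0,0,0,0,0,0, 0,0,0,0,0,0, 0,0,0,0,0,0, 0,0,0,0,0,0, 0,0,0,0,0,0]' -1 20
```

```text
time: 13.28
tool_pos: [664.3, -68.1, 163.8]
tcp_rot: [180.0, -0.0, -2.3]
ft_force: [-0.0, 1.0, 1.0]
finger_gap: 68.3
grip_force: 0.0
time: 14.02
tool_pos: [664.2, -68.4, 163.8]
tcp_rot: [180.0, -0.0, -2.3]
ft_force: [-1.4, -3.4, 5.0]
finger_gap: 17.2
grip_force: 22.4
```

```bash
python3 -m jog '[-0.006,-0.0025,0,0,0,0, -0.012,-0.005,0,0,0,0, -0.018,-0.0065,0,0,0,0, -0.024,-0.0078,0,0,0,0, -0.030,-0.0084,0,0,0,0, -0.0365,-0.0087,0,0,0,0, -0.0428,-0.0083,0,0,0,0, -0.049,-0.0075,0,0,0,0]'
python3 go.py 544.4 -135.8 163
```

```text
time: 15.02
tool_pos: [615.7, -61.1, 163.8]
tcp_rot: [179.8, -0.1, -2.4]
ft_force: [2.6, -13.7, 1.5]
finger_gap: 16.8
grip_force: 22.4
[-0.0682, 0.0776, 0.001, 0.0039, -0.0025, -0.0012]
```

Run:
```python
from go import *
for a in list(range(96,177,10))+[177.7]:
    q=np.array([624,-141.3])+80*np.array([np.cos(np.radians(a)),np.sin(np.radians(a))]); print(a,q.round(1),row(*q,163.8,-2.4)[:2])
```

```text
96 [615.6 -61.7] [-0.0, 0.0006]
106 [601.9 -64.4] [-0.0136, 0.0038]
116 [588.9 -69.4] [-0.0264, 0.0094]
126 [577.  -76.6] [-0.038, 0.017]
136 [566.5 -85.7] [-0.0482, 0.0266]
146 [557.7 -96.6] [-0.0565, 0.0378]
156 [ 550.9 -108.8] [-0.0628, 0.0503]
166 [ 546.4 -121.9] [-0.0667, 0.0636]
176 [ 544.2 -135.7] [-0.0684, 0.0775]
177.7 [ 544.1 -138.1] [-0.0684, 0.0799]
```

```bash
python3 -m jog '[-0.0068,0.0025,0,0,0,0, -0.0136,0.0045,0,0,0,0, -0.020,0.007,0,0,0,0, -0.0264,0.0100,0,0,0,0, -0.0325,0.0135,0,0,0,0, -0.038,0.0175,0,0,0,0, -0.0433,0.022,0,0,0,0, -0.0482,0.027,0,0,0,0]'
python3 go.py 546.4 -121.9 163.8;python3 go.py 544.1 -138.1 163.8
```

```text
time: 16.02
tool_pos: [569.0, -86.6, 164.2]
tcp_rot: [179.7, -0.5, -2.4]
ft_force: [19.0, -15.3, -7.9]
finger_gap: 17.3
grip_force: 21.4
[-0.0212, 0.0362, 0.0003, 0.0046, -0.0086, -0.0013]
[-0.0228, 0.0525, 0.0004, 0.0046, -0.0086, -0.0013]
```

```bash
python3 -m jog '[0.0013,0.0028,0,0,0,0, -0.0025,0.008,0,0,0,0, -0.006,0.013,0,0,0,0, -0.0095,0.019,0,0,0,0, -0.0124,0.0255,0,0,0,0, -0.0146,0.032,0,0,0,0, -0.0164,0.0388,0,0,0,0, -0.0173,0.0443,0,0,0,0]'
```

```text
time: 17.02
tool_pos: [549.7, -127.1, 164.1]
tcp_rot: [180.0, -0.4, -2.3]
ft_force: [15.5, -1.4, -3.7]
finger_gap: 17.3
grip_force: 21.7
```

```bash
python3 -m jog '[0.002,0.001,0,0,0,0, 0.002,0.004,0,0,0,0, 0.0015,0.007,0,0,0,0, 0.0015,0.0095,0,0,0,0, 0.0015,0.0110,0,0,0,0, 0.0015,0.0110,0,0,0,0]'
```

```text
time: 17.77
tool_pos: [548.8, -137.5, 163.8]
tcp_rot: [-179.9, -0.1, -2.3]
ft_force: [4.7, 3.2, 5.3]
finger_gap: 17.3
grip_force: 22.4
```

```bash
python3 -m jog '[0.0005,0.001,0,0,0,0, 0.0005,0.002,0,0,0,0, 0.0005,0.002,0,0,0,0]'
python3 -m jog '[0,0.001,0,0,0,0, 0,0.002,0,0,0,0, 0,0.002,0,0,0,0]'
```

```text
time: 18.15
tool_pos: [548.8, -137.9, 163.7]
tcp_rot: [-179.8, -0.0, -2.2]
ft_force: [2.9, 9.3, 7.4]
finger_gap: 17.2
grip_force: 22.7
time: 18.52
tool_pos: [548.8, -138.3, 163.6]
tcp_rot: [-179.6, -0.0, -2.2]
ft_force: [3.0, 17.1, 8.4]
finger_gap: 16.8
grip_force: 23.1
```

```bash
python3 -m jog '[0,-0.001,0,0,0,0, 0,-0.0015,0,0,0,0, 0,-0.0015,0,0,0,0, 0,-0.0015,0,0,0,0, 0,-0.0015,0,0,0,0]' 0.2
python3 -m jog '[0,0,-0.02,0,0,0, 0,0,-0.06,0,0,0, -0.03,0,-0.1,0,0,0, -0.08,0,-0.12,0,0,0, -0.13,0,-0.12,0,0,0, -0.16,0,-0.12,0,0,0, -0.16,0,-0.12,0,0,0, -0.16,0,-0.12,0,0,0]'
python3 - <<'E'
from bench import r
from m2 import *
p=r.snapshot("scene");t=r.snapshot("top")
for n,q in(("scene",p),("top",t)):
    W=cloud(q);k=W[at(W,184,215,(525,568,-165,-110))];print(n,"knob",len(k),len(k) and ((k.max(0)+k.min(0))/2).round(1))
    b=W[at(W,20,100,(540,640,-195,-130))];print("body",len(b),len(b)>20 and fitcirc(b[:,:2],28).round(1))
    k=W[at(W,192,215,(570,620,-190,-130))];print("wheel",len(k),len(k) and ((k.max(0)+k.min(0))/2).round(1))
im=np.hstack([p["pixels"][200:350,200:350],t["pixels"][140:290,300:450]]);cv2.imwrite("pics/g5.png",cv2.resize(im,None,fx=2.6,fy=2.6,interpolation=2)[:,:,::-1])
cv2.imwrite("pics/full.png",p["pixels"][:,:,::-1])
E
```

```text
time: 19.15
tool_pos: [548.3, -140.9, 163.2]
tcp_rot: [-180.0, 0.0, -2.3]
ft_force: [-1.2, -0.1, -0.0]
finger_gap: 51.1
grip_force: 0.0
time: 20.15
tool_pos: [389.2, -134.6, 284.6]
tcp_rot: [180.0, -0.1, -2.3]
ft_force: [-0.1, 0.1, -0.4]
finger_gap: 51.1
grip_force: 0.0
scene knob 42 [ 548.2 -137.8  191.4]
body 414 [ 588.8 -162.6]
wheel 80 [ 590.7 -163.3  197. ]
top knob 48 [ 545.2 -133.9  190.8]
body 15 False
wheel 124 [ 591.7 -158.5  195.7]
```

View pics/g5.png

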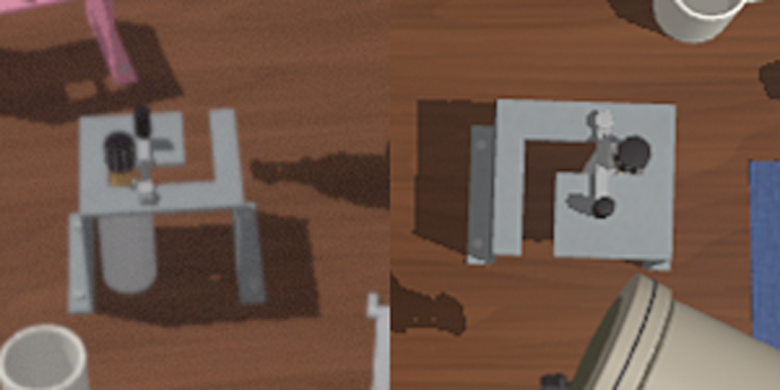

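View pics/full.png

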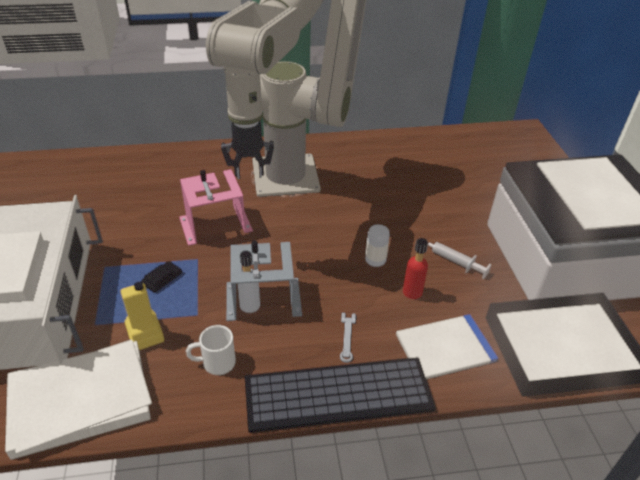

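The views show the cylinder standing at the slot's end, wheel at scene crop (120,150). The bar lies along the rack behind the neck, knob at top crop (603,207), and every bystander is where it was. I'll check the latch angle numerically before handing in.

Run:
```python
from bench import r
from m2 import *
from scipy.optimize import minimize
q=r.snapshot("top");u=r.snapshot("scene")
for n,q in(("top",q),("scene",u)):
    D=np.array([float(q["k1"]),0,0,0]);
    def px(c,yaw,P):
        R=cv2.Rodrigues(np.array([0,0,yaw]))[0];O=np.asarray(P,float)@R.T+[c[0],c[1],0]
        return cv2.projectPoints(O,q["rvec"],q["tvec"],q["K"],D)[0].reshape(-1,2)
    # plate/knob by brightness: rack pose from grey plate pixels, top plate corners
    W=cloud(q); P=W[at(W,140,149 if n=="top" else 150.5,B)]
    inn=lambda c,yaw:(P[:,:2]-c)@np.array([[np.cos(yaw),-np.sin(yaw)],[np.sin(yaw),np.cos(yaw)]])
    best=None
    for yaw in np.radians(np.arange(-4,0,.1)):
        L=inn(np.zeros(2),yaw); lo,hi=np.percentile(L,[1.5,98.5],axis=0); a=np.prod(hi-lo)
        if best is None or a<best[0]: best=(a,yaw,(lo+hi)/2,hi-lo)
    a,yaw,mid,ext=best; R=np.array([[np.cos(yaw),-np.sin(yaw)],[np.sin(yaw),np.cos(yaw)]])
    c=R@mid; print(n,"rack",c.round(1),np.degrees(yaw).round(2),ext.round(1))
    L=(W[...,:2]-c)@R
    for nm,lo,hi,bx in(("knob",184,215,(525,568,-165,-110)),("wheel",190,215,(570,620,-190,-130))):
        k=L[at(W,lo,hi,bx)];print(nm,((k.max(0)+k.min(0))/2).round(1))
    b=L[at(W,153,163,B)]; b=b[(abs(b[:,1]+15)<14)&(b[:,0]>-18)&(b[:,0]<45)]
    f=cv2.fitLine(b.astype(np.float32),cv2.DIST_HUBER,0,.01,.01).ravel(); print("bar",len(b),f.round(3),"angle rad",np.arctan(f[1]/f[0]).round(3))
```

```text
top rack [ 574.1 -121.4] -3.9 [136.8 157.4]
knob [-28.1 -14.2]
wheel [ 19.8 -37.1]
bar 117 [  1.      0.029  15.06  -14.09 ] angle rad 0.029
scene rack [ 573.  -123.1] -1.0 [139.7 155.7]
knob [-26.  -15.2]
wheel [ 17.1 -40. ]
bar 58 [  0.999  -0.042  12.57  -15.975] angle rad -0.042
```

```bash
python3 -c "
from bench import r
print(r.hand_in())"
```

```text
the job is handed in; nothing more can be done
None
```

The calibration cylinder is standing upright at the closed end of the grey rack's slot and the latch is swung to its stop behind the neck. The bystanders look unmoved, and I handed the job in at about 20 s of the 64 s limit; no verdict came back.

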